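Sort the carver's bench: bare carvings, lacquered carvings and the gouge into their trays

ROBOT

A 6-joint arm with a two-finger parallel gripper is mounted at the origin on the work surface. World frame = base frame: x ahead of the robot, y to its left, z up, the work surface at z = 0. Lengths are in m, angles in rad, forces in N, time in s.
With the tool pointing down it reaches from about 0.2 to 0.875 m from the base axis. Payload 3.4 kg.
Tool frame: the origin (TCP) lies between the finger pads; the fingertips stand 25 mm ahead of it and the grasp point (between the pads) lies 6 mm ahead of it (r.nose_length is the z of the fingertips in the tool frame, in m); z points along the fingers, y is the line along which they close (so a half turn about z gives the same grasp; the last joint's range is limited). The gripper opens to 94 mm and grips with 3 to 60 N. Pads are 16 mm wide; open, the fingers measure 119 mm over their backs; the gripper's body (75 mm by 177 mm) begins 78 mm behind the grasp point.
Start: joints at [-1.441, 0.276, 1.505, -0, 1.361, -0.121], TCP at [0.143, -0.557, 0.199] pointing down, gripper open.
Joint ranges: [-2.89, 2.89], [-0.75, 2.08], [0.22, 2.7], [-1.18, 4.32], [0.11, 2.71], [-2.7, 2.7]. Speed limits (rad/s): [2.57, 2.57, 3.14, 3.14, 3.14, 3.14].

INTERFACE

Orientations are given as a unit quaternion [w, x, y, z].
In Python, from plant import r, gripper_to, inverse_kinematics, vision, models, telemetry gives the robot as it stands. Calls block until the motion is done:
- r.move_to(position, orientation): joint-space move of the TCP to a pose.
- r.move_l(position, rot=None, vel=0.15, guard=None): straight line of the TCP; rot=None keeps the orientation; vel is the mean speed in m/s. With guard (N) it stops when the force on the tool has changed by that much, and returns True; else False.
- r.movej(angles): joint-space move.
- gripper_to(opening, f_grip=None): finger opening in m; f_grip is the grip in N (None keeps the last); returns when the fingers have stopped.
- r.hold(seconds).
- inverse_kinematics(position, orientation): joint angles nearest the present ones, or None.
- vision.snapshot(name): name is "side" or "top" or "wrist"; returns the picture (420x560x3 uint8, red, green, blue); there is no depth.
- vision.get_calibration(name): a dict with "fx", "fy", "cx", "cy" (pixels), "D" ([k1, k2, p1, p2, k3] as OpenCV has them; the pictures are not rectified), "position" and "orientation" of the camera in the world. Camera axes: x right, y down, z forward; pixel columns grow to the right and rows downward; lengths in m; the calibration is good to about 2 mm. A picture is of the moment at which its call begins: read the wrist's pose just before it. get_calibration takes no time and is no camera call; for the wrist camera it gives the pose at the moment of the call.
A pose or a line that the arm cannot do raises r.PlanningError and nothing moves.
- r.sign_off(): hands the job in; it is judged then, once.
Trained networks look in the newest picture that a camera, given by its name, has taken for a name from the list of things; names that differ only in an ending like _2 or _b are one class to them, and where a whole thing is asked for, a point or a joint stands for the part that bears it (a point fixed in the world has none). Each returns a list of dicts, best first, with "score" (0 to 1); they miss things now and then, are a little off and sometimes report something else, mostly with a low value. They report only what shows in the picture. A call takes as long as a camera call.
- models.boxes_of(thing, camera): "at" ([x, y, z] in m, in world coordinates, good to about 4 mm: the middle of the surface that is visible of it).
- models.regions_of(thing, camera): "pixels" (420x560 bool, what is visible of it).
- models.mark_of(thing, camera): "at" ([x, y, z] in m, in world coordinates, good to about 4 mm: a listed point, or the origin of a listed thing).
Readings, each from a call of its own:
- telemetry.current_t(): time.
- telemetry.current_joints(): joint angles.
- telemetry.current_dq(): joint speeds.
- telemetry.current_joint_efforts(): joint torques, N m.
- telemetry.current_ee_pos(): TCP position.
- telemetry.current_tool_rot(): TCP orientation.
- telemetry.current_wrist_force(): force on the tool from outside, world axes, zero at the start.
- telemetry.current_torque(): the same for the moment, N m.
- telemetry.current_opening(): finger opening in m.
- telemetry.current_finger_force(): force on a finger pad.
Only numpy, scipy, OpenCV 4.12 (cv2) and the standard library are available. Lean on these libraries where they do the work, as an engineer would, in place of code of your own. Each camera call takes 0.05 s, during which the arm holds its last target. There are 200 camera calls.

TASK

Clear the carver's bench by sorting what lies on it: the two bare-wood carvings go into the plain plywood tray, the two red-lacquered carvings into the blue-felt tray, one carving to a bay and carved side up, and the palm gouge into the steel tool tray. Set each one down flat on the tray's floor, inside the walls - do not drop it in - and leave the lacquer tin and the tape roll where they are.

Things in the scene. Friction and masses are not known exactly. Their poses are not given: they have to be found in the camera images.
- bare_rosette: round carved rosette, pale bare wood, not yet finished; 56 mm across, 14 mm thick (petals 4 to 6 mm prouder), 30 g, lying flat, carved face up. Origin: centre of the flat back; z out of the carved face. Upright rim: pinch across the diameter at any yaw. Starts anywhere in the loose near row.
- bare_scroll: carved double-scroll plaque with round ends, pale bare wood, not yet finished; 64 mm long (its x), 40 mm wide (its y), 14 mm thick (relief 3 to 4 mm prouder), 35 g, lying flat, carved face up. Origin: centre of the flat back; z out of the carved face. Pinch across the width at the middle. Starts anywhere in the loose near row.
- red_rosette: round carved rosette, finished in red lacquer with a gilt centre and gilt dots; 56 mm across, 14 mm thick (petals 4 to 6 mm prouder), 30 g, lying flat, carved face up. Origin: centre of the flat back; z out of the carved face. Upright rim: pinch across the diameter at any yaw. Starts anywhere in the loose near row.
- red_scroll: carved double-scroll plaque with round ends, finished in red lacquer with a gilt eye in each scroll; 64 mm long (its x), 40 mm wide (its y), 14 mm thick (relief 3 to 4 mm prouder), 35 g, lying flat, carved face up. Origin: centre of the flat back; z out of the carved face. Pinch across the width at the middle. Starts anywhere in the loose near row.
- gouge: palm gouge, 134 mm long, 60 g, on the flat side of its brown wooden handle. Origin: mid-length, underside level; x points to the steel edge (x +67 mm), within 0.6 rad of world +y at the start. Handle: bulb x -67 to -35 mm, 26 wide and high; neck x -35 to +1, 20 wide, 23 high; blade at 13 mm height, clear of the bench. Pinch the neck at x -25 (mass centre x -33). Starts anywhere in the near row.
- plain_tray: tray of unlined pale plywood. 122 mm (its x) by 182 mm (its y) outside, 30 mm high, walls 5 mm, fixed to the bench. Origin: centre of the underside; z up. A full-height 4 mm divider at y = 0 makes two bays, each 112 (x) by 84 mm (y), centred at y = +44 and -44 mm; a scroll fits with its length along the tray's y. The floor is 5 mm above the origin. Trays: far row, any order.
- felt_tray: dark brown wooden tray lined with blue felt, for lacquered pieces. 122 mm (its x) by 182 mm (its y) outside, 30 mm high, walls 5 mm, fixed to the bench. Origin: centre of the underside; z up. A full-height 4 mm divider at y = 0 makes two bays, each 112 (x) by 84 mm (y), centred at y = +44 and -44 mm; a scroll fits with its length along the tray's y. The felt floor is 6 mm above the origin.
- tool_tray: grey sheet-steel tray with a black rubber mat, no divider, for tools. 122 mm (its x) by 182 mm (its y) outside, 30 mm high, walls 5 mm, fixed to the bench. Origin: centre of the underside; z up. Inside 112 mm (x) by 172 mm (y), so the gouge fits along its y, either way round. The mat's top is 6 mm above the origin.
- lacquer_tin: lacquer tin with a red-brown band and a wire bail, 70 mm across, 69 mm high (91 mm to the top of the bail), 300 g, standing loose at one end of the rows. Leave it alone. Origin: centre of its underside.
- tape_roll: roll of white masking tape lying flat, 80 mm across, 25 mm high, 80 g, loose at one end of the rows. Leave it alone. Origin: centre of its underside.

How it is judged:
By the outcome, as a careful person would: the job done as asked, in the order asked, and still so for the second after the job is handed in, with the robot touching nothing.
It also fails if it takes over 112 s, if anything falls off the work surface, if the arm or the gripper's body presses on something with over 40 N, if the wrist force passes 120 N, or if a joint passes its speed limit or range.

## Working session

There is one attempt and no reset: what is moved stays moved. The work goes in short steps, each a Python script; the robot and the scene stay as the last script left them, time stands still between calls to the robot, and variables do not carry over. Pictures are saved under pics/ and viewed, at most 14 in all, crops included, and the job is handed in when it is done.

```bash
ls; mkdir -p pics; python3 - <<'E'
from plant import r, vision, models, telemetry
import cv2,numpy as np
for c in ("top","side"):
    im=vision.snapshot(c); cv2.imwrite(f"pics/{c}0.png",im[:,:,::-1])
    print(c,{k:np.round(v,4).tolist() for k,v in vision.get_calibration(c).items()})
    for n in "bare_rosette bare_scroll red_rosette red_scroll gouge plain_tray felt_tray tool_tray lacquer_tin tape_roll".split():
        print(n,[(np.round(d["at"],3).tolist(),round(d["score"],2)) for d in models.mark_of(n,c)[:3]])
print(telemetry.current_t(), telemetry.current_tool_rot(), r.nose_length)
E
```

```text
pics
top {'fx': 535.975, 'fy': 535.975, 'cx': 285.4874, 'cy': 210.1271, 'D': [0.0177, 0.0, 0.0, 0.0, 0.0], 'position': [0.3006, 0.0122, 1.3157], 'orientation': [-0.0526, 0.7069, -0.7036, 0.0495]}
bare_rosette [([0.442, 0.002, 0.001], 0.81)]
bare_scroll [([0.403, 0.16, -0.002], 0.92)]
red_rosette [([0.383, -0.32, 0.0], 0.55)]
red_scroll [([0.395, -0.166, -0.001], 0.55)]
gouge [([0.456, 0.339, 0.003], 0.71)]
plain_tray [([0.595, -0.262, -0.006], 0.92)]
felt_tray [([0.612, 0.253, -0.004], 0.56)]
tool_tray [([0.618, 0.006, -0.005], 0.68)]
lacquer_tin [([0.513, -0.456, 0.0], 0.59)]
tape_roll [([0.493, 0.469, -0.005], 0.76), ([0.442, 0.005, 0.002], 0.15)]
side {'fx': 545.6679, 'fy': 545.6679, 'cx': 286.1195, 'cy': 207.2854, 'D': [-0.1789, 0.0, 0.0, 0.0, 0.0], 'position': [-0.2241, 0.9567, 1.0114], 'orientation': [0.1401, -0.2737, 0.8613, -0.4046]}
bare_rosette [([0.446, 0.002, -0.002], 0.73)]
bare_scroll [([0.404, 0.162, 0.002], 0.81), ([0.518, -0.454, 0.0], 0.7), ([0.489, 0.466, 0.001], 0.48)]
red_rosette [([0.382, -0.323, -0.002], 0.55)]
red_scroll [([0.394, -0.164, 0.0], 0.54)]
gouge [([0.451, 0.337, -0.003], 0.6)]
plain_tray [([0.596, -0.257, 0.0], 0.67)]
felt_tray [([0.617, 0.25, -0.005], 0.94)]
tool_tray [([0.622, 0.009, -0.001], 0.82)]
lacquer_tin [([0.517, -0.453, -0.0], 0.83), ([0.454, 0.338, -0.004], 0.61)]
tape_roll [([0.491, 0.467, 0.001], 0.9)]
1.1 [ 5.14528679e-05  9.92145237e-01  1.25091274e-01 -1.29084193e-06] 0.025
```

View pics/top0.png

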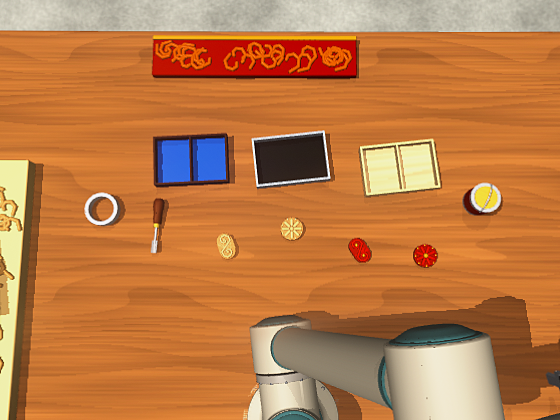

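```bash
cat > h.py <<'E'
from plant import r, gripper_to, inverse_kinematics, vision, models, telemetry
import cv2, numpy as np
from scipy.spatial.transform import Rotation as R
def rot(yaw):  # tool down, closing axis (y) along world direction yaw
    m=np.array([[np.sin(yaw),np.cos(yaw),0],[-np.cos(yaw),np.sin(yaw),0],[0,0,-1]])
    return np.roll(R.from_matrix(m).as_quat(),1)
def world(px,cal,z):
    K=np.array([[cal["fx"],0,cal["cx"]],[0,cal["fy"],cal["cy"]],[0,0,1.]])
    n=cv2.undistortPoints(np.float64(px).reshape(-1,1,2),K,np.float64(cal["D"])).reshape(-1,2)
    q=np.asarray(cal["orientation"]); d=R.from_quat(np.roll(q,-1)).apply(np.c_[n,np.ones(len(n))])
    p=np.asarray(cal["position"]); return p+d*((z-p[2])/d[:,2])[:,None]
def fit(name,cam,z,cal=None):
    cal=cal or vision.get_calibration(cam)
    g=models.regions_of(name,cam)
    if not g: return None
    m=g[0]["pixels"].astype(np.uint8)
    c=max(cv2.findContours(m,cv2.RETR_EXTERNAL,cv2.CHAIN_APPROX_NONE)[0],key=cv2.contourArea)
    w=world(c.reshape(-1,2),cal,z)[:,:2]
    (x,y),(a,b),t=cv2.minAreaRect((w*1000).astype(np.float32))
    if a<b: a,b,t=b,a,t+90
    mo=cv2.moments((w*10000).astype(np.float32)); cen=np.array([mo["m10"],mo["m01"]])/mo["m00"]/10000
    t=(t+90)%180-90
    return dict(c=np.array([x,y])/1000,cen=cen,size=(a,b),yaw=np.deg2rad(t),score=g[0]["score"])
E
python3 - <<'E'
from h import *
Z=dict(bare_rosette=.012,red_rosette=.012,bare_scroll=.012,red_scroll=.012,gouge=.013,plain_tray=.03,felt_tray=.03,tool_tray=.03)
vision.snapshot("top")
for n,z in Z.items():
    f=fit(n,"top",z); print(n,{k:np.round(v,3).tolist() for k,v in f.items()} if f else None)
E
```

```text
bare_rosette {'c': [0.49, 0.468], 'cen': [0.491, 0.469], 'size': [85.912, 80.006], 'yaw': 0.811, 'score': 0.74}
red_rosette {'c': [0.38, -0.32], 'cen': [0.38, -0.319], 'size': [55.738, 51.964], 'yaw': -0.8, 'score': 0.65}
bare_scroll {'c': [0.402, 0.165], 'cen': [0.402, 0.165], 'size': [58.781, 35.331], 'yaw': 0.263, 'score': 0.88}
red_scroll {'c': [0.392, -0.162], 'cen': [0.392, -0.162], 'size': [61.382, 44.804], 'yaw': 0.466, 'score': 0.64}
gouge {'c': [0.481, 0.331], 'cen': [0.485, 0.332], 'size': [67.009, 19.649], 'yaw': 0.038, 'score': 0.7}
plain_tray {'c': [0.593, -0.258], 'cen': [0.594, -0.258], 'size': [186.251, 127.392], 'yaw': -1.45, 'score': 0.86}
felt_tray {'c': [0.612, 0.251], 'cen': [0.612, 0.252], 'size': [187.353, 127.88], 'yaw': -1.515, 'score': 0.61}
tool_tray {'c': [0.613, 0.006], 'cen': [0.613, 0.006], 'size': [181.763, 127.836], 'yaw': -1.456, 'score': 0.89}
```

The overview shows the near row, from left to right: tape (103,209), gouge (157,225), bare scroll (227,246), bare rosette (291,229), red scroll (360,250) and red rosette (425,255). The trays behind it are felt (190,160), tool (291,158) and plain (400,167), with the tin at (485,198).

The gouge's blade points toward the robot (world -x), not +y as the task list says, so I'll go by the picture. The network's "bare_rosette" region was actually the tape roll, so I'm rejecting it.

```bash
cat >> h.py <<'E'
OBJ=dict(bare_rosette=(.444,.002),bare_scroll=(.403,.163),red_rosette=(.381,-.320),red_scroll=(.393,-.164),gouge=(.453,.337))
TR=dict(plain=(.594,-.259,.12,.005),felt=(.613,.251,.056,.006),tool=(.616,.007,.115,.006))
def best(pos,yaw):  # half-turn choice with the last joint nearest zero
    c=[(abs(q[5]),y,q) for y in (yaw,yaw+np.pi) if (q:=inverse_kinematics(pos,rot(y))) is not None]
    return min(c,key=lambda t:t[0])
def hover(xy,yaw,z=.2):
    _,y,q=best([*xy,z],yaw); r.move_to([*xy,z],rot(y)); return y
E
python3 - <<'E'
from h import *
y=hover(OBJ["bare_rosette"],.12)
cal=vision.get_calibration("wrist"); im=vision.snapshot("wrist"); cv2.imwrite("pics/w0.png",im[:,:,::-1])
print(y,telemetry.current_joints().round(2) if hasattr(telemetry.current_joints(),'round') else telemetry.current_joints(),cal["position"])
f=fit("bare_rosette","wrist",.012,cal);print(f, models.mark_of("bare_rosette","wrist"),telemetry.current_t())
for n,yw in [("bare_scroll",.263+np.pi/2),("red_rosette",.056),("red_scroll",.466+np.pi/2),("gouge",np.pi/2)]: print(n,best([*OBJ[n],.2],yw))
for k,(x,yy,w,_) in TR.items(): print(k,best([x,yy,.2],w))
E
```

```text
Traceback (most recent call last):
  File "h.py", line 30, in hover
    _,y,q=best([*xy,z],yaw); r.move_to([*xy,z],rot(y)); return y
          ~~~~^^^^^^^^^^^^^
  File "h.py", line 27, in best
    c=[(abs(q[5]),y,q) for y in (yaw,yaw+np.pi) if (q:=inverse_kinematics(pos,rot(y))) is not None]
                                                                              ~~~^^^
  File "h.py", line 6, in rot
    return np.roll(R.from_matrix(m).as_quat(),1)
                   ~~~~~~~~~~~~~^^^
  File "scipy/spatial/transform/_rotation.pyx", line 1143, in scipy.spatial.transform._rotation.Rotation.from_matrix
ValueError: Non-positive determinant (left-handed or null coordinate frame) in rotation matrix 0: [[ 0.11971221  0.99280864  0.        ]
 [-0.99280864  0.11971221  0.        ]
 [ 0.          0.         -1.        ]].
```

```bash
sed -i 's/\[\[np.sin(yaw),np.cos(yaw),0\],\[-np.cos(yaw),/[[-np.sin(yaw),np.cos(yaw),0],[np.cos(yaw),/' h.py
python3 - <<'E'
from h import *
y=hover(OBJ["bare_rosette"],.12)
cal=vision.get_calibration("wrist"); im=vision.snapshot("wrist"); cv2.imwrite("pics/w0.png",im[:,:,::-1])
print(y,np.round(telemetry.current_joints(),2),cal["position"])
f=fit("bare_rosette","wrist",.012,cal);print(f, models.mark_of("bare_rosette","wrist"),telemetry.current_t())
for n,yw in [("bare_scroll",.263+np.pi/2),("red_rosette",.056),("red_scroll",.466+np.pi/2),("gouge",np.pi/2)]: print(n,best([*OBJ[n],.2],yw)[:2])
for k,(x,yy,w,_) in TR.items(): print(k,best([x,yy,.2],w)[:2])
E
```

```text
0.12 [-0.15  0.08  1.76 -0.    1.31 -0.27] [0.43423297 0.08333481 0.3860126 ]
{'c': array([0.44595065, 0.00416322]), 'cen': array([0.44633662, 0.00416856]), 'size': (54.55824279785156, 54.43269348144531), 'yaw': np.float64(-0.6635932977785487), 'score': 0.95} [{'at': [0.4468, 0.0012, -0.0015], 'score': 0.59}] 3.9667
bare_scroll (np.float64(1.5318167148187092), 4.97538898038469)
red_rosette (np.float64(0.8945366108112269), 0.056)
red_scroll (np.float64(0.5457635220537163), 5.17838898038469)
gouge (np.float64(1.0544213574989172), 1.5707963267948966)
plain (np.float64(0.6384762670727535), 0.12)
felt (np.float64(0.22767266815034048), 0.056)
tool (np.float64(0.21653157547359125), 0.115)
```

View pics/w0.png

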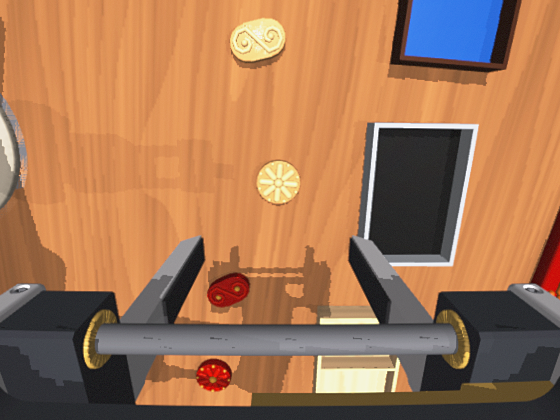

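The wrist view shows the bare rosette at (278,182), carved face up, with the bare scroll at (258,38) and both red pieces all clear of each other. Its fit of 54.5 mm agrees with the given size. Next I'll pick it.

```bash
cat >> h.py <<'E'
TIP=.002
def pick(xy,yaw,open_,f=12):
    gripper_to(open_); z=.025+TIP
    _,y,_=best([*xy,.1],yaw)
    r.move_to([*xy,.1],rot(y)); r.move_l([*xy,z+.0],vel=.12)
    gripper_to(.0,f); w=telemetry.current_opening()
    r.move_l([*xy,.13],vel=.2); print("grip",w,telemetry.current_opening(),telemetry.current_finger_force(),telemetry.current_t()); return w
def spot(tray,bay,dx=0.,dy=None):
    x,y,w,f=TR[tray]; v=np.array([dx,.044*bay if dy is None else dy]); c,s=np.cos(w),np.sin(w)
    return np.array([x,y])+[c*v[0]-s*v[1],s*v[0]+c*v[1]],w,f
def place(xy,yaw,floor,release):
    _,y,_=best([*xy,.13],yaw)
    r.move_to([*xy,.13],rot(y)); z=.025+TIP+floor
    r.move_l([*xy,z+.006],vel=.12); hit=r.move_l([*xy,z-.0015],vel=.02,guard=2.)
    print("hit",hit,telemetry.current_ee_pos()[2]-z,telemetry.current_wrist_force())
    gripper_to(release); r.move_l([*xy,.13],vel=.2); print("t",telemetry.current_t())
E
python3 - <<'E'
from h import *
w=pick((.446,.004),.12,.085)
xy,yw,f=spot("plain",1)
if w>.045: place(xy,yw,f,.072)
hover(OBJ["bare_scroll"],.12)
cal=vision.get_calibration("wrist"); im=vision.snapshot("wrist"); cv2.imwrite("pics/w1.png",im[:,:,::-1])
for n in("bare_scroll","gouge"):print(fit(n,"wrist",.013,cal))
cv2.imwrite("pics/t1.png",vision.snapshot("top")[90:290,:,::-1])
E
```

```text
grip 0.0006017547576815583 0.000345479975553558 0.0 7.5667
{'c': array([0.40338165, 0.1638389 ]), 'cen': array([0.40355001, 0.16398923]), 'size': (63.12240219116211, 42.15563201904297), 'yaw': np.float64(0.3171663404143287), 'score': 0.55}
{'c': array([0.45413654, 0.33081183]), 'cen': array([0.46636219, 0.33286981]), 'size': (135.7133026123047, 27.159460067749023), 'yaw': np.float64(-0.00562992254442751), 'score': 0.62}
```

```bash
cd pics; python3 -c "
import cv2,numpy as np
a=cv2.imread('w1.png');b=cv2.imread('t1.png');cv2.imwrite('c1.png',np.vstack([a[:300],b]))"
```

```text
(no output)
```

View pics/c1.png

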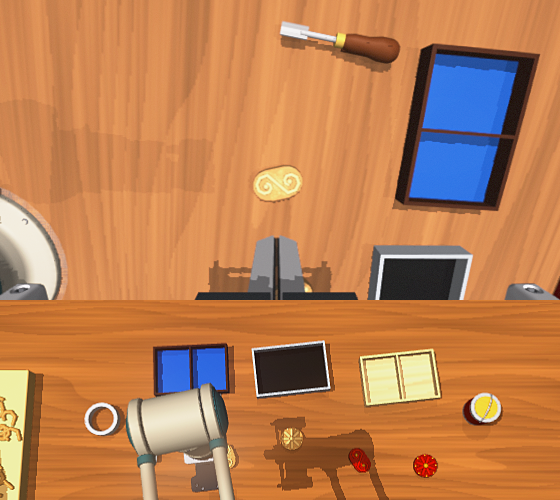

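The first grasp closed on nothing. The rosette is still at (291,228) in the top picture and hasn't moved. I'll go back down open and check the tool pose and a close view before closing.

```bash
python3 - <<'E'
from h import *
xy=(.446,.004)
print(gripper_to(.085),telemetry.current_opening())
_,y,_=best([*xy,.1],.12); r.move_to([*xy,.1],rot(y)); print(telemetry.current_ee_pos())
print(r.move_l([*xy,.027],vel=.12)); print(telemetry.current_ee_pos(),telemetry.current_opening(),telemetry.current_wrist_force(),telemetry.current_t())
a=vision.snapshot("wrist");b=vision.snapshot("side"); print(models.mark_of("bare_rosette","side"))
cv2.imwrite("pics/c2.png",np.vstack([a[120:],cv2.resize(b[130:270,200:400],None,fx=2.,fy=2.)[:, :560] if 0 else cv2.copyMakeBorder(cv2.resize(b[150:290,180:420],None,fx=2,fy=2),0,0,0,80,0)])[:,:,::-1])
E
```

```text
False 0.08504545786872202
[0.44632237 0.00445891 0.10043535]
False
[0.44672141 0.00445256 0.02764869] 0.08479010010756201 [ 0.61605785 -0.17002074  0.31746948] 11.4
[{'at': [0.445, 0.0028, -0.0009], 'score': 0.48}]
```

View pics/c2.png

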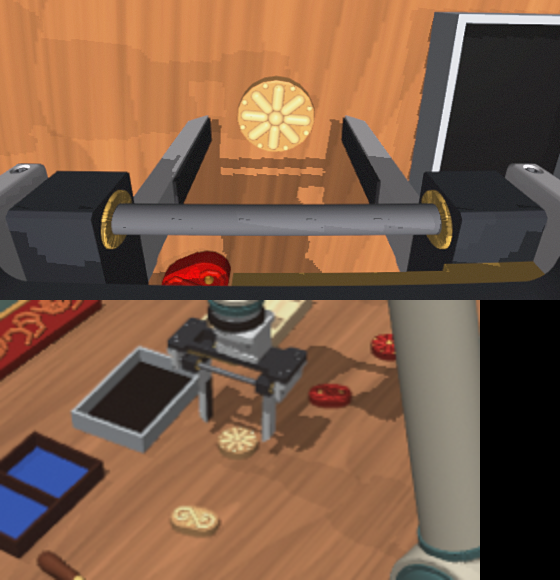

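The wrist view shows the rosette at crop (276,115) between the fingers. The fingertip gap of about 140 px is too large for bench depth, and in the side view the tips float above the bench. So the tips sit about 25–30 mm higher than the stated 25 mm nose length implies. I'll find the bench with a guarded descent, since the fingers are straddling the rosette.

```bash
python3 - <<'E'
from h import *
xy=(.446,.004)
print(r.move_l([*xy,.012],vel=.04,guard=4), telemetry.current_ee_pos(),telemetry.current_wrist_force())
print(r.move_l([*xy,-.012],vel=.02,guard=4), telemetry.current_ee_pos(),telemetry.current_wrist_force(),telemetry.current_t())
a=vision.snapshot("wrist");b=vision.snapshot("side")
cv2.imwrite("pics/c3.png",np.vstack([a[120:],cv2.copyMakeBorder(cv2.resize(b[150:290,180:420],None,fx=2,fy=2),0,0,0,80,0)])[:,:,::-1])
E
```

```text
False [0.44576222 0.00398712 0.01166973] [-0.49534394  0.67893887  0.46425   ]
True [ 0.44592259  0.00400521 -0.0062514 ] [-0.09262416  0.81217495  4.88976251] 12.9417
```

View pics/c3.png

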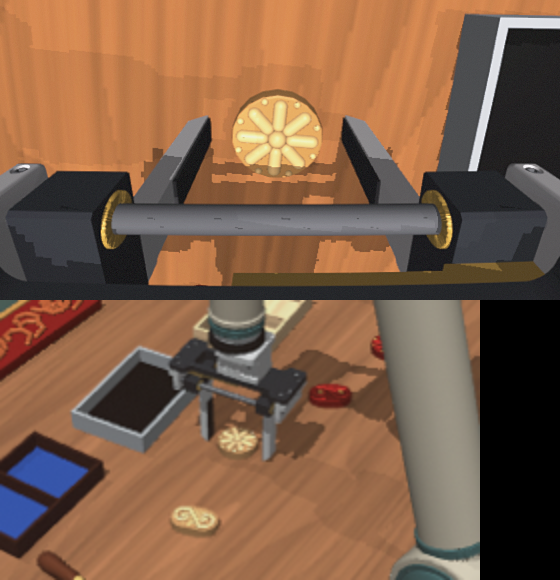

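The bench contact came at TCP z = -6 mm, so the fingertips are effectively about 31 mm off the stated geometry. In both views the rosette is centred between the fingers at crop (277,133). I'll use the touched height as the reference and continue, with a guard on each final approach.

```bash
python3 - <<'E'
s=open('h.py').read()
s=s.replace("z=.025+TIP\n","z=BASE\n").replace("TIP=.002","BASE=-.0035  # TCP z with tips 2 mm off the bench, from touching it")
s=s.replace("z=.025+TIP+floor","z=BASE+floor").replace(".1],rot(y)); r.move_l([*xy,z+.0],vel=.12)",".09],rot(y)); r.move_l([*xy,z+.006],vel=.12)\n    if r.move_l([*xy,z],vel=.03,guard=4.): print('touch',telemetry.current_ee_pos()[2])")
s=s.replace(".13",".10")
open('h.py','w').write(s)
E
python3 - <<'E'
from h import *
xy=(.446,.004)
r.move_l([*xy,BASE],vel=.03); gripper_to(0.,12); w=telemetry.current_opening(); r.move_l([*xy,.10],vel=.2); print(w,telemetry.current_opening(),telemetry.current_finger_force())
p,yw,f=spot("plain",1)
if telemetry.current_opening()>.045:
    place(p,yw,f,.072)
    cal=vision.get_calibration("wrist"); im=vision.snapshot("wrist"); cv2.imwrite("pics/w4.png",im[:,:,::-1])
    print(p,fit("bare_rosette","wrist",.017,cal),fit("plain_tray","wrist",.03,cal))
E
```

```text
0.05603727407345467 0.05526115865719991 11.999658644199371
hit True -0.0003425482049665995 [ 0.26128678 -0.61585171  3.31430794]
t 17.9833
[ 0.58873266 -0.21531642] {'c': array([ 0.58966608, -0.21536244]), 'cen': array([ 0.58928361, -0.21516287]), 'size': (56.126956939697266, 55.687660217285156), 'yaw': np.float64(0.9067201979107166), 'score': 0.77} {'c': array([ 0.59605945, -0.24886929]), 'cen': array([ 0.59493648, -0.24866651]), 'size': (165.89169311523438, 122.23760223388672), 'yaw': np.float64(-1.4576522691003948), 'score': 0.66}
```

View pics/w4.png

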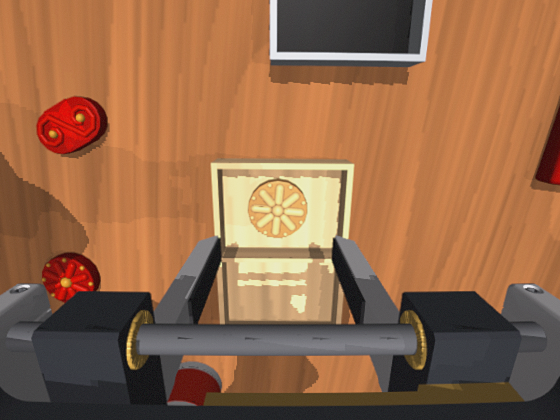

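The bare rosette lies flat and centred in the +y bay, at (278,208). The other objects go the same way: a wrist refit above each, with a sanity check on its size and grip width.

```bash
cat >> h.py <<'E'
def do(name,yaw0,tray,bay,size,release,round_=False):
    tw=TR[tray][2]
    hover(OBJ[name],tw if round_ else yaw0+np.pi/2,.16)
    cal=vision.get_calibration("wrist"); vision.snapshot("wrist"); f=fit(name,"wrist",.013,cal)
    print(name,f)
    assert f and np.linalg.norm(f["c"]-OBJ[name])<.008 and all(abs(np.array(f["size"])-size)<6)
    assert round_ or abs((f["yaw"]-yaw0+np.pi/2)%np.pi-np.pi/2)<.15
    w=pick(f["c"],tw if round_ else f["yaw"]+np.pi/2,size[1]/1000+.028)
    assert abs(telemetry.current_opening()-size[1]/1000)<.006
    xy,yw,fl=spot(tray,bay); place(xy,yw,fl,release)
    vision.snapshot("wrist"); cal=vision.get_calibration("wrist")
    g=fit(name,"wrist",.018,cal); print("placed",xy,g)
E
python3 - <<'E'
from h import *
do("bare_scroll",.30,"plain",-1,(64,40),.056)
cv2.imwrite("pics/w5.png",vision.snapshot("wrist")[:,:,::-1])
do("red_rosette",0,"felt",1,(56,56),.072,True)
cv2.imwrite("pics/w6.png",vision.snapshot("wrist")[:,:,::-1])
a,b=[cv2.resize(cv2.imread(f"pics/w{i}.png"),(400,300)) for i in(5,6)]; cv2.imwrite("pics/c5.png",np.hstack([a,b]))
E
```

```text
bare_scroll {'c': array([0.40422015, 0.16335986]), 'cen': array([0.40429769, 0.1629595 ]), 'size': (63.35822677612305, 39.66645812988281), 'yaw': np.float64(0.3132772596954587), 'score': 0.71}
grip 0.0397793429471775 0.0398873536526856 11.944319307804108 23.1667
hit True -0.0002461783384848392 [ 0.10853359 -0.12120517  2.70066245]
t 27.475
placed [ 0.59926734 -0.30268358] {'c': array([ 0.59891614, -0.30212054]), 'cen': array([ 0.59903244, -0.30207637]), 'size': (64.18882751464844, 39.76576614379883), 'yaw': np.float64(-1.431586038976648), 'score': 0.93}
red_rosette {'c': array([ 0.38247281, -0.31943536]), 'cen': array([ 0.38247822, -0.31936887]), 'size': (56.45208740234375, 55.55548095703125), 'yaw': np.float64(1.4085661405671936), 'score': 0.68}
grip 0.055588269073462836 0.05546319504205758 11.999928653240204 32.0917
hit True -0.0004885619677419211 [ 0.40041177 -0.39248319  2.33789673]
t 36.85
placed [0.61053729 0.29493103] {'c': array([0.61021918, 0.29488272]), 'cen': array([0.61039388, 0.29510595]), 'size': (55.6987190246582, 55.15810012817383), 'yaw': np.float64(0.8425729696291142), 'score': 0.81}
```

View pics/c5.png

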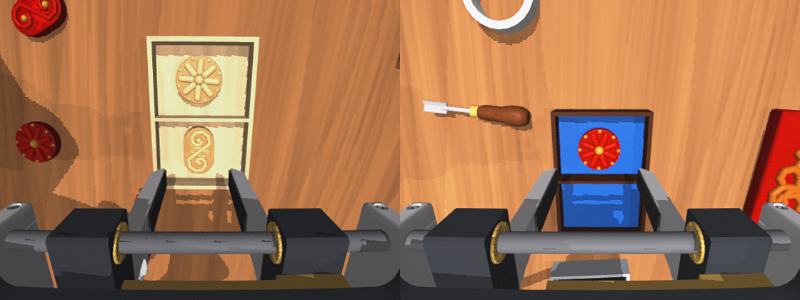

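Both bare pieces are in the plain tray at (198,80) and (198,147), and the red rosette is in the felt tray at (599,148), all flat with the carved side up. Red scroll and gouge next.

```bash
python3 - <<'E'
from h import *
do("red_scroll",.466,"felt",-1,(64,40),.056)
cv2.imwrite("pics/w7.png",vision.snapshot("wrist")[:,:,::-1])
hover(OBJ["gouge"],np.pi/2,.2)
cal=vision.get_calibration("wrist"); cv2.imwrite("pics/w8.png",vision.snapshot("wrist")[:,:,::-1])
print(fit("gouge","wrist",.013,cal),models.mark_of("gouge","wrist"),telemetry.current_t())
a,b=[cv2.resize(cv2.imread(f"pics/w{i}.png"),(400,300)) for i in(7,8)]; cv2.imwrite("pics/c7.png",np.hstack([a,b]))
E
```

```text
red_scroll {'c': array([ 0.39577164, -0.16203107]), 'cen': array([ 0.39519216, -0.16218691]), 'size': (64.2911376953125, 39.94586181640625), 'yaw': np.float64(0.4803511367347705), 'score': 0.55}
grip 0.041090208963961476 0.04060054353314774 11.564691782696173 42.0917
hit True -0.0002343776910216657 [ 0.3773189  -0.81872858  2.68779347]
t 46.0667
placed [0.61546271 0.20706897] {'c': array([0.61579553, 0.20593274]), 'cen': array([0.61566093, 0.20614796]), 'size': (65.69969177246094, 40.85942840576172), 'yaw': np.float64(-1.430033732311511), 'score': 0.62}
{'c': array([0.45361548, 0.33457184]), 'cen': array([0.46526583, 0.33329232]), 'size': (137.38514709472656, 25.96966552734375), 'yaw': np.float64(-0.09220422957683239), 'score': 0.98} [{'at': [0.4533, 0.3332, 0.0027], 'score': 0.84}] 47.4833
```

View pics/c7.png

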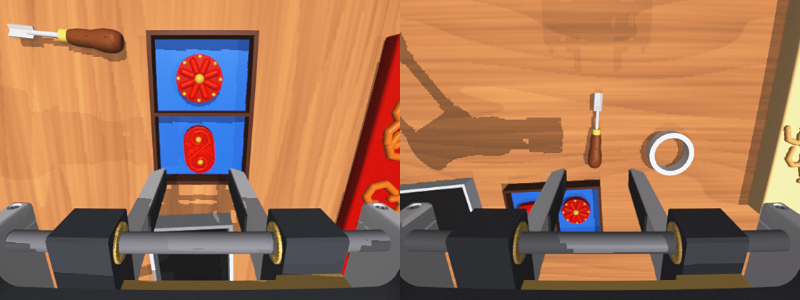

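The red scroll is seated in the second felt bay, at (199,148). The gouge is at (596,130) with its handle pointing away from the robot, and the fit and mark agree on 137 mm length and yaw -0.09. Next I'll pinch the neck 25 mm toward the handle.

```bash
python3 - <<'E'
from h import *
yaw=-.10; h=np.array([np.cos(yaw),np.sin(yaw)]); c=np.array([.4536,.334]); p=c+.025*h
_,ya,_=best([*p,.09],yaw+np.pi/2)
w=pick(p,yaw+np.pi/2,.05,20)
assert abs(telemetry.current_opening()-.02)<.004
x0,y0,tw,fl=TR["tool"]; _,yb,_=best([x0,y0,.1],tw)
hd=yaw+yb-ya; q=np.array([x0,y0])+.025*np.array([np.cos(hd),np.sin(hd)]); print(ya,yb,hd,q)
r.move_l([*p,.14],vel=.2)
r.move_to([*q,.14],rot(yb))
place(q,tw,fl,.036)
r.move_l([*q,.2],vel=.2); r.move_to([.40,.0,.3],rot(tw))
cal=vision.get_calibration("wrist"); vision.snapshot("wrist"); print(fit("gouge","wrist",.019,cal))
r.move_to([.25,-.45,.25],rot(-1.4)) 
t=vision.snapshot("top");s=vision.snapshot("side")
cv2.imwrite("pics/c9.png",np.vstack([cv2.resize(t[110:290,90:510],None,fx=1.5,fy=1.5),cv2.resize(s[100:300,0:420],None,fx=1.5,fy=1.5)])[:,:,::-1])
print(telemetry.current_t(),telemetry.current_ee_pos())
E
```

```text
grip 0.01996403175581881 0.01958953462460024 20.366843473166227 50.8417
1.4707963267948965 0.115 -1.4557963267948966 [ 0.61886867 -0.01783487]
hit True -7.117013764083987e-05 [-0.37278849  0.68594141  4.22044846]
t 55.2917
{'c': array([0.61403363, 0.00499108]), 'cen': array([ 0.61781397, -0.00805149]), 'size': (136.77267456054688, 27.33013153076172), 'yaw': np.float64(-1.3958610145995094), 'score': 0.95}
58.8417 [ 0.25090283 -0.44931078  0.25031231]
```

View pics/c9.png

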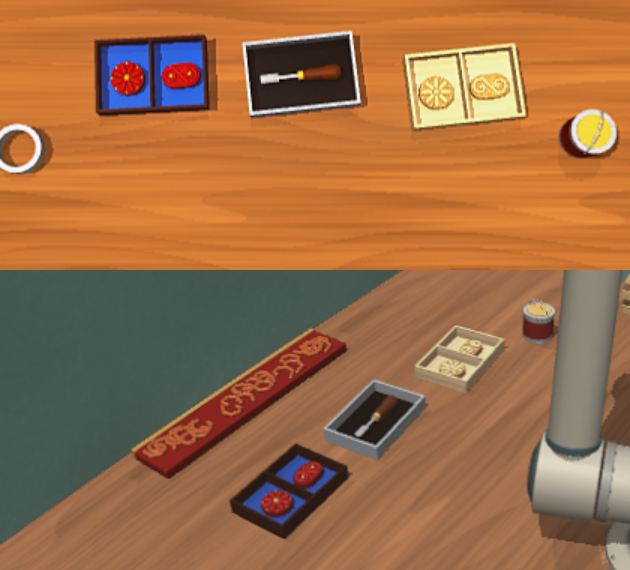

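The final pictures show all five pieces flat inside the right trays: felt (127,78)/(181,76), gouge (300,75) and plain (436,92)/(490,86). The tin and tape look untouched, and the arm is clear of everything.

```bash
python3 -c "
from h import *
print(r.sign_off(),telemetry.current_t())"
```

```text
the job is handed in; nothing more can be done
the job is handed in; nothing more can be done
```

The job is handed in at about 59 s: the last pictures show all four carvings and the gouge flat in their proper trays, with the tin and tape untouched. Two things differed from the brief: the fingertips sat about 31 mm off the stated height, which made the first grasp miss until I measured it by touch, and the gouge pointed toward -x rather than +y.

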